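# Close up the steam drawer and start it

## Task

With the fingertips only, grasping nothing, push the blue filler flap on top of the steamer down until it is fully shut and push its open drawer of sweet potatoes fully home without slamming it. Once both are shut, press the green start button all the way down and let it come up again. Leave the red stop button and everything else on the table alone.

Things in the scene. Friction and masses are not known exactly. Their poses are not given: they have to be found in the camera images.
- steamer: Fixed steel bench-top steamer, 240 (x, deep) x 300 (y, wide) x 150 mm high. Origin at the centre of its underside, on the table; its own x axis points from its front (drawer side, towards the robot) to its back, y to its left seen from the robot, z up. It stands at a different place and yaw in each run (yaw up to 0.15 rad).
- drawer (a joint): How far the steamer's drawer is out, in m: 0 fully home, grows as it comes out along the steamer's -x; starts 0.05 to 0.11, end stop of the runners at 0.14. It slides with about 3 N of friction plus 8 N per m/s and stays where it is left; there is a hard stop at 0.
- drawer_front (a point): Point on the outer face of the drawer's flat aluminium front panel, mid-width, 110 mm above the table; axes as the steamer's. The panel is 260 mm wide, 14 thick, from 40 to 134 mm above the table, with no handle (the dark strip 56 mm up is a 4 mm trim). With the drawer home the point lies 134 mm in front of the steamer's origin, 14 mm before the edge of its 150 mm high top.
- flap (a joint): Angle of the blue filler flap on the steamer's top, rad: 0 lying shut, pi/2 upright, stop at 1.7; starts 0.9 to 1.35, its free edge leaning up and towards the robot. A stiff hinge (0.12 N m of friction) keeps it where it is left, it does not fall: push its outer side (the upper one when shut, facing away from the robot when open) over and down.
- flap_hinge (a point): Middle of the hinge line, on the flap's underside, 151 mm above the table, 25 mm in front of and 50 mm left (+y) of the steamer's origin; the line runs along the steamer's y. The flap is a plate 75 mm long (hinge to free edge) x 100 wide x 6 thick. The point turns with it: its -x points from hinge to free edge, its z is the outer side's normal.
- flap_edge (a point): Middle of the flap's free edge on its outer side, 75 mm from the hinge line; turns with the flap like flap_hinge.
- start (a joint): Travel of the green start button in m: 0 up, 0.006 fully down; springs back; fully down takes about 5 N.
- start_top (a point): Centre of the top of the green start button: a round cap 36 mm across, 74 mm above the table when up, on a yellow collar on a fixed grey box 70 x 70 x 50 mm. Pressed straight down. The box stands to one side of the steamer's drawer, left or right, and changes places with the red one.
- stop (a joint): Travel of the red stop button in m: 0 up, 0.006 fully down. Not to be pressed.
- stop_top (a point): Centre of the top of the red stop button, of the same shape and size as the green one and on a like box, on the other side. To be left alone.
- pan: Round aluminium steamer pan with two black handles and cut sweet potatoes in it, 250 mm across (about 306 over the handles), 75 mm high; loose, stands to the left. Origin under its centre. Leave alone.
- jar: Small glass jar with a white cap, 42 mm across, 65 mm high, loose on the right of the steamer's top. Origin under its centre. Leave alone.
- cup: Blue cup, 70 mm across, 80 mm high, loose on the table left of the steamer. Origin under its centre. Leave alone.
- bowl: Small white bowl, 90 mm across, 45 mm high, loose on the table between robot and drawer, to the left. Origin under its centre. Leave alone.
- chunk: Cut piece of sweet potato standing on end, 44 mm across, 51 mm high, purple with a yellow top, loose on the table between robot and drawer, to the right. Origin under its centre. Leave alone.
- knife: Kitchen knife, 270 mm long, 17 mm high, black handle, lying loose on the white cutting board at the right. Origin near its middle, on the board. Leave alone.
Things that resemble listed ones, but are neither listed nor needed, are in the scene too. What is shaped like the part that bears start but turquoise is not meant. What is shaped like the part that bears stop but pink is not meant.

How it is judged (in metres and radians):
On the way, in this order (a step that is already met when the one before it is completed fails the run):
1. flap and drawer are both shut (value of joint drawer below 0.004 m and value of joint flap below 0.05 rad), for 0.2 s.
2. the green start button is pressed down (value of joint start above 0.0045 m), for 0.05 s.
3. the green start button has come up again (value of joint start below 0.0015 m), for 0.1 s.
At the end, for the whole second after the job is handed in: The drawer is within 4 mm of fully home, the flap within 0.05 rad of shut, and both buttons are up again, the green one having been pressed (at least 4.5 of its 6 mm) after drawer and flap were shut (all of step 1 and value of joint each of start, stop below 0.0015 m); the robot touches nothing.
It fails at once if the start button is pressed while the drawer or the flap is open (value of joint start above 0.003 m and (value of joint drawer above 0.006 m or value of joint flap above 0.08 rad)).
It fails at once if the red stop button is pressed (value of joint stop above 0.003 m).
It fails at once if the drawer is slammed (faster than 0.5 m/s) (velocity of joint drawer below -0.5 m/s).
It fails at once if the drawer is pulled or the flap lifted clearly wider open than it can have stood at first (value of joint drawer above 0.13 m or value of joint flap above 1.55 rad).
It fails at once if the pan, jar, cup, bowl, sweet potato piece or knife is moved more than 15 mm, lifted or tipped (distance of any of pan, jar, cup, bowl, chunk, knife from where it was at the start of the episode above 0.015 m or angle between any of pan, jar, cup, bowl, chunk, knife's own z axis and vertical above 0.3 rad).
It also fails if it takes over 53 s, if anything falls off the work surface, if the arm or the gripper's body presses on something with over 40 N, if the wrist force passes 120 N, or if a joint passes its speed limit or range.

## Robot

A 6-joint arm with a two-finger parallel gripper is mounted at the origin on the work surface. World frame = base frame: x ahead of the robot, y to its left, z up, the work surface at z = 0. Lengths are in mm, angles in degrees, forces in N, time in s.
With the tool pointing down it reaches from about 350 to 850 mm from the base axis. Payload 8.1 kg.
Tool frame: the origin (TCP) lies midway between the tips of the shut fingers; the grasp point (between the pads) lies 19 mm behind it; z points along the fingers, x is the direction in which the jaws open and shut, and the axes are right-handed (so a half turn about z gives the same grasp; the last joint's range is limited). The gripper opens to 85 mm and grips with 20 to 120 N. Pads are 22 mm wide; open, the fingers measure 114 mm over their backs; the gripper's body (76 mm by 85 mm) begins 54 mm behind the grasp point. The pads swing forward as they close: fully open they stand 13 mm farther back than shut.
Start: joints at [-73.763, 7.471, 85.268, -0, 87.261, -4.893], TCP at [216.318, -559.653, 231.292] pointing down, gripper open.
Joint ranges: [-169.43, 169.43], [-51.17, 129.36], [1.28, 143.12], [-76.62, 256.62], [0, 156.53], [-152.29, 152.29]. Speed limits (degrees/s): [136.94, 136.94, 159.86, 180, 180, 180].

## Interface

Orientations are given as [roll, pitch, yaw] about the fixed x, y, z axes, in that order (R = Rz(yaw) Ry(pitch) Rx(roll)).
In Python, from bench import monitor, cams, r gives the robot as it stands.
- The arm moves only by the tool jog_arm, never from a script. Its arguments are lists of equal length, an entry for each row: "offset": the shift along the tool's x, y, z in mm, a list of three; "delta_rot": the turn, a rotation vector about the tool's x, y, z in degrees, a list of three; "jaw": the opening in per cent of the stroke, from 0 (shut) to 100 (fully open). In form: {"offset": [[x, y, z], ...], "delta_rot": [[rx, ry, rz], ...], "jaw": [jaw, ...]}. A call has 1 to 20 rows; each row shifts and turns the pose as measured when the row begins, along the tool's axes as they then stand; what a row does not reach is not made up. A row lasts 1/10 s, in which the tool goes at most 50 mm and 8.59 degrees, less where a joint would pass 70% of its speed; a pose out of reach is approached as far as the arm can. A call is refused whole if a number of a shift passes 50 or a number of a turn 8.59, either way. A call with a gripper value outside its range is refused whole. The fingers move at their own pace and stop on an object; "newtons" is the grip in N (left out, the last holds). Time passes only in rows, so rows that do not move let the fingers close. It gives the time, the measured TCP pose, the force and the opening at its end, in the units of the state.
- monitor.sense(): the state, without advancing time (a new reading comes with each control period).
- cams.snapshot(name): name is "scene" or "top" or "wrist"; returns (picture, depth): 420x560x3 uint8, red, green, blue; 420x560 float32, mm along the optical axis (not along the pixel's ray), 0 where there is no reading.
- cams.camera_model(name): a dict with "K" (3x3 intrinsics, pixels), "camera_from_world" (4x4, takes a point from world to camera coordinates). Camera axes: x right, y down, z forward; pixel columns grow to the right and rows downward; lengths in mm; the calibration is good to about 2 mm. A picture is of the moment at which its call begins: read the wrist's pose just before it. camera_model takes no time and is no camera call; for the wrist camera it gives the pose at the moment of the call.
- r.hand_in(): hands the job in, once; it reports no verdict.
The state is a dict: "time": time; "joint_pos": joint angles; "qd": joint speeds; "joint_efforts": joint torques, N m; "tool_pos": TCP position; "tcp_rot": TCP orientation; "ft_force": force on the tool from outside, world axes, zero at the start; "wrist_torque": the same for the moment, N m; "finger_gap": finger opening in mm.
Only numpy, scipy, OpenCV 4.12 (cv2) and the standard library are available. Lean on these libraries where they do the work, as an engineer would, in place of code of your own. Each camera call takes 0.05 s, during which the arm holds its last target.

## Working session

There is one attempt and no reset: what is moved stays moved. The work goes in short steps, Python scripts to look and compute and a tool call to move; the robot and the scene stay as the last step left them, time stands still between calls to the robot, and variables do not carry over. Pictures are saved under pics/ and viewed, and the job is handed in when it is done.

Besides the shell and the picture viewer there is one more tool, called after "Call:" as name(argument=value, ...), one argument or row to a line, values as JSON. jog_arm: Moves the arm, as the interface text tells. Its arguments: {"type":"object","properties":{"offset":{"type":"array","items":{"type":"array","items":{"type":"number"}}},"delta_rot":{"type":"array","items":{"type":"array","items":{"type":"number"}}},"jaw":{"type":"array","items":{"type":"number"}},"newtons":{"type":"number"}},"required":["offset","delta_rot","jaw"]}

```bash
ls; mkdir -p pics
python3 - <<'E'
from bench import monitor,cams,r
import cv2,numpy as np
s=monitor.sense();print(s)
for n in("scene","top"):
    p,d=cams.snapshot(n);np.savez(f"{n}0.npz",p=p,d=d,**{k:np.array(v) for k,v in cams.camera_model(n).items()})
    cv2.imwrite(f"pics/{n}0.png",p[:,:,::-1]); print(cams.camera_model(n))
E
```

```text
pics
{'time': 0.0, 'joint_pos': array([-7.37624427e+01,  7.51487588e+00,  8.53280611e+01, -1.59705966e-03,
        8.72621299e+01, -4.89366113e+00]), 'qd': array([-0.0628892 ,  0.06488631,  0.03660833, -0.01614247, -0.00372929,
        0.01212505]), 'joint_efforts': array([-1.27839194e-03, -5.69389379e+01, -5.00566328e+01, -3.57244135e-04,
        1.45165657e-02,  1.74152336e-05]), 'tool_pos': array([ 216.15599643, -559.12857214,  230.25853245]), 'tcp_rot': array([-1.79992626e+02,  1.04819883e-01, -6.88686971e+01]), 'ft_force': array([-0.10485249,  0.12694282, -0.0442361 ]), 'wrist_torque': array([0.02320743, 0.00191243, 0.00553195]), 'finger_gap': 85.32702400630421}
{'K': array([[472.32546454,   0.        , 277.1009319 ],
       [  0.        , 472.32546454, 210.72617141],
       [  0.        ,   0.        ,   1.        ]]), 'camera_from_world': array([[ 8.53622685e-01,  5.20701978e-01,  1.40627479e-02,
        -4.79281478e+02],
       [ 3.29698329e-01, -5.19202045e-01, -7.88497462e-01,
        -1.04072072e+02],
       [-4.03270781e-01,  6.77715786e-01, -6.14877216e-01,
         1.71445658e+03],
       [ 0.00000000e+00,  0.00000000e+00,  0.00000000e+00,
         1.00000000e+00]])}
{'K': array([[522.37682968,   0.        , 290.07451546],
       [  0.        , 522.37682968, 204.57045369],
       [  0.        ,   0.        ,   1.        ]]), 'camera_from_world': array([[ 1.52188036e-02, -9.99878031e-01,  3.50885883e-03,
         3.66339567e+00],
       [-9.86761834e-01, -1.55856546e-02, -1.61425435e-01,
         5.81700428e+02],
       [ 1.61460434e-01, -1.00570598e-03, -9.86878674e-01,
         2.00377029e+03],
       [ 0.00000000e+00,  0.00000000e+00,  0.00000000e+00,
         1.00000000e+00]])}
```

View pics/scene0.png

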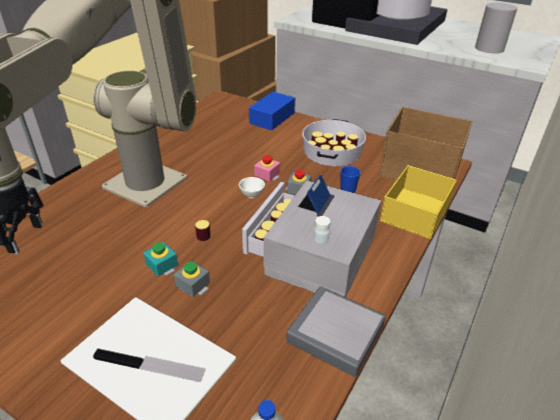

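View pics/top0.png

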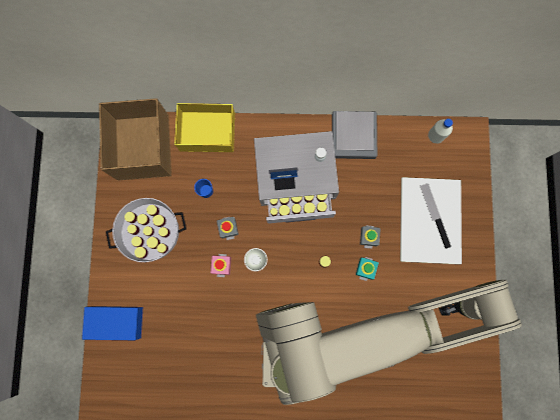

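The scene and top pictures show the steamer at about (296,165) in the top view, with the drawer open towards the robot. There are two green-buttoned boxes: a grey one at top (371,236) / scene (192,275), and a turquoise one at top (368,268) / scene (160,257). The grey one fits the description. The red button on the grey box is at top (227,227) and the pink box is at (221,265). I'll confirm with a crop and measure.

```bash
cat > h.py <<'E'
import numpy as np,cv2
def load(n):
    z=np.load(n);return z['p'],z['d'],z['K'],z['camera_from_world']
def cloud(d,K,T):
    h,w=d.shape;v,u=np.mgrid[:h,:w]
    P=np.stack([(u-K[0,2])/K[0,0]*d,(v-K[1,2])/K[1,1]*d,d],-1)
    W=(P-T[:3,3])@T[:3,:3]
    W[d==0]=np.nan
    return W
def proj(p,K,T):
    c=T[:3,:3]@np.array(p,float)+T[:3,3];q=K@c;return q[:2]/q[2]
E
python3 - <<'E'
from h import *
p,d,K,T=load('top0.npz');W=cloud(d,K,T)
for nm,(u,v) in dict(green=(371,235),turq=(368,268),red=(227,227),pink=(221,265),bowl=(256,260),chunk=(325,261),jar=(321,153),cup=(204,188),top1=(270,150),top2=(310,180),dr=(300,218)).items(): print(nm,W[v,u].round(0))
c1=cv2.resize(p[120:290,200:400],None,fx=4,fy=3.5,interpolation=cv2.INTER_CUBIC)[:,:,::-1]
cv2.imwrite('pics/c1.png',c1)
ps,ds,Ks,Ts=load('scene0.npz');Ws=cloud(ds,Ks,Ts)
c2=cv2.resize(ps[140:310,130:400],None,fx=2.9,fy=2.9,interpolation=cv2.INTER_CUBIC)[:,:,::-1]
cv2.imwrite('pics/c2.png',c2)
# steamer top
for nm,WW in(('top',W),('scene',Ws)):
    m=(abs(WW[...,2]-150)<6)&(WW[...,0]>450)&(abs(WW[...,1])<300)
    q=WW[m][:,:2].astype(np.float32); print(nm,m.sum(),cv2.minAreaRect(q),np.nanmedian(WW[m][:,2]))
# buttons by color
hsv=cv2.cvtColor(p,cv2.COLOR_RGB2HSV)
for nm,(u,v),lo,hi in (('green',(371,236),50,75),('turq',(368,268),50,75)):
    s=np.zeros(d.shape,bool);s[v-12:v+12,u-12:u+12]=1
    m=s&(W[...,2]>60);mm=W[m];print(nm,m.sum(),mm.mean(0),mm[:,2].max(), hsv[v,u])
E
```

```text
green [ 464. -300.   75.]
turq [ 338. -288.   70.]
red [486. 254.  70.]
pink [340. 272.  74.]
bowl [366. 144.  -4.]
chunk [ 363. -125.   51.]
jar [748. -98. 211.]
cup [651. 360.   5.]
top1 [775.  92. 145.]
top2 [658. -60. 158.]
dr [521. -26. 103.]
top 3665 ((858.2810668945312, 1.831390380859375), (597.322265625, 699.0777587890625), 89.60112762451172) 150.47004360171334
scene 5120 ((895.718017578125, -2.191436767578125), (592.280029296875, 615.6194458007812), 89.96142578125) 150.4237890027133
green 85 [ 464.28702951 -303.24573852   71.71613981] 84.66780526922214 [ 67 162 156]
turq 90 [ 339.21612984 -289.31025535   71.65874602] 85.71524574582338 [ 67 156 160]
```

View pics/c1.png

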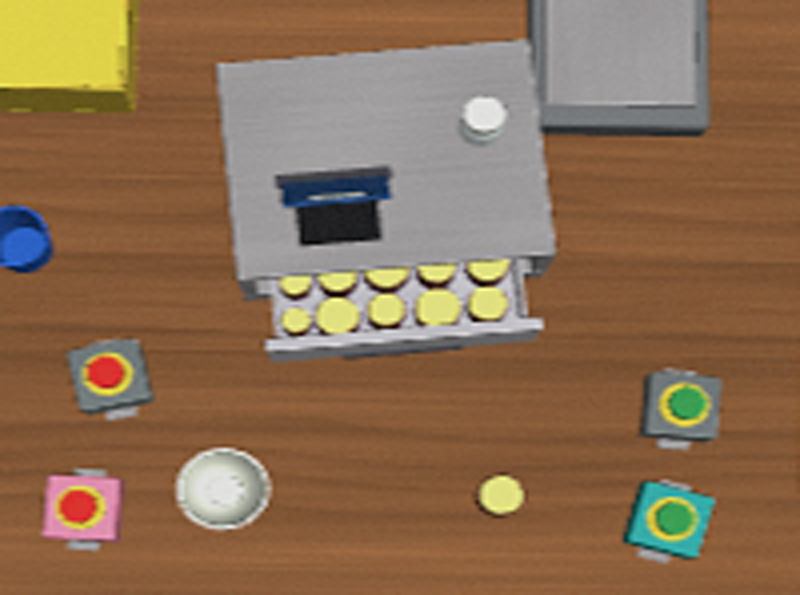

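View pics/c2.png

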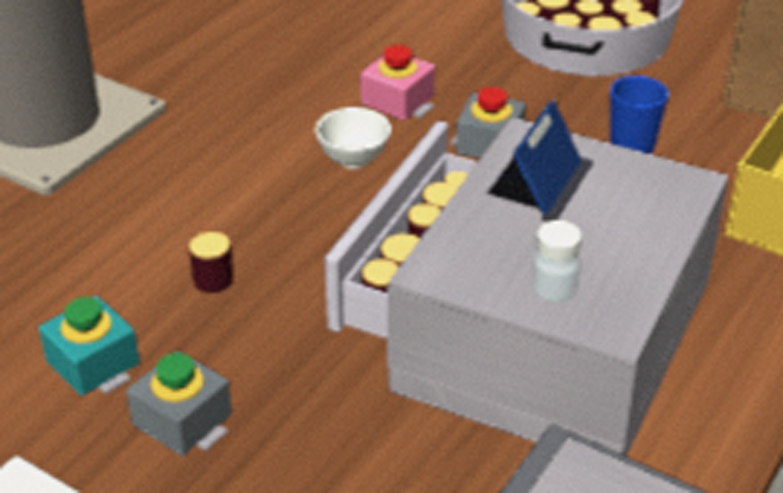

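The crop confirms it: the grey box with the green cap is at top (371,236), and the turquoise one below it is the decoy. Next I'll fit the steamer pose from the corners of its top, and measure the drawer panel and the flap.

```bash
cat >> h.py <<'E'
def ray(u,v,z,K,T):
    dr=T[:3,:3].T@np.linalg.inv(K)@np.array([u,v,1.]);c=-T[:3,:3].T@T[:3,3]
    return c+dr*(z-c[2])/dr[2]
E
cat > fit.py <<'E'
from h import *
p,d,K,T=load('top0.npz');W=cloud(d,K,T)
ps,ds,Ks,Ts=load('scene0.npz');Ws=cloud(ds,Ks,Ts)
cs=[ray(u,v,150,K,T) for u,v in[(254.6,138.7),(331.6,131.5),(338.2,192.9),(259.8,199.5)]]
for c in cs:print(c.round(1))
cs=np.array(cs)[:,:2]
M=np.array([[120,150],[120,-150],[-120,-150],[-120,150.]])
o=cs.mean(0)
H=M.T@(cs-o);yaw=np.arctan2(H[0,1]-H[1,0],H[0,0]+H[1,1]);print('o',o,'yaw',yaw,np.degrees(yaw))
R=np.array([[np.cos(yaw),-np.sin(yaw)],[np.sin(yaw),np.cos(yaw)]])
print('resid',(cs-o-M@R.T).round(1))
for n,w in(('t',W),('s',Ws)):
    L=(w[...,:2]-o)@R;L=np.dstack([L,w[...,2]])
    # panel top
    m=(abs(L[...,1])<125)&(L[...,0]>-280)&(L[...,0]<-130)&(abs(w[...,2]-134)<5)
    print(n,'panel top x',np.nanpercentile(L[m][:,0],[5,25,50,75,95]).round(1),m.sum())
    m=(abs(L[...,1]-50)<45)&(L[...,2]>160)&(L[...,0]>-120)&(L[...,0]<20)
    q=L[m];print('flap',m.sum());
    if len(q)>5:
        print(q[:,2].max(), q[np.argsort(q[:,2])[::max(1,len(q)//12)]].round(0))
    m=(L[...,2]>156)&(abs(L[...,1]+100)<60)&(abs(L[...,0])<110);print('jar',np.nanmedian(L[m],0),L[m].min(0),L[m].max(0))
E
python3 fit.py
```

```text
[816.5 151.6 150. ]
[ 849.7 -141.3  150. ]
[ 611.9 -166.6  150. ]
[582.2 126.1 150. ]
o [715.06997401  -7.56939215] yaw 0.10706322059452851 6.1342706811446
resid [[-1.8 -2.8]
 [-0.7  2.6]
 [ 0.1  2.9]
 [ 2.4 -2.7]]
t panel top x [-194.1 -191.2 -188.3 -184.1 -181.8] 163
flap 199
229.6054235240661 [[-59.  77. 160.]
 [-10.  28. 161.]
 [-60.  85. 164.]
 [-22.  40. 168.]
 [-28.  44. 177.]
 [-31.  19. 181.]
 [-34.  93. 188.]
 [-40.  86. 197.]
 [-45.  49. 206.]
 [-48.  31. 212.]
 [-53.  32. 216.]
 [-57.  79. 219.]
 [-53.   6. 224.]]
jar [ 13.50703986 -90.40994456 160.35803457] [-108.89411955 -148.98015072  156.00115385] [108.70130417 -40.95573228 226.47176317]
s panel top x [-189.7 -186.1 -182.1 -178.8 -176.7] 274
flap 411
222.49304907294825 [[-18.  37. 160.]
 [-20.  57. 165.]
 [-25.  68. 170.]
 [-27.  64. 176.]
 [-26.  63. 180.]
 [-34.  72. 186.]
 [-34.  48. 191.]
 [-36.   6. 197.]
 [-39.  84. 202.]
 [-44.  80. 206.]
 [-45.  19. 213.]
 [-51.  25. 217.]
 [-51.  41. 221.]]
jar [  32.84407305 -103.92559777  193.05020416] [   9.45212815 -115.06571499  156.14874235] [ 50.696912   -73.82375414 218.95612428]
```

Call:
jog_arm(
  offset=[
    [0, 0, -45],
    [0, 0, -45],
    [0, 0, 0],
  ],
  delta_rot=[
    [0, 0, 7.5],
    [0, 0, 7.5],
    [0, 0, 0],
  ],
  jaw=[0, 0, 0],
)

```text
time: 0.4
tool_pos: [215.5, -557.1, 318.4]
tcp_rot: [179.9, 0.6, -84.4]
ft_force: [-0.8, -0.7, 0.5]
finger_gap: 44.1
```

```bash
cat >> h.py <<'E'
O=np.array([715.,-7.6,0]);YAW=np.radians(6.13)
RS=np.array([[np.cos(YAW),-np.sin(YAW),0],[np.sin(YAW),np.cos(YAW),0],[0,0,1]])
def st():
    from bench import monitor
    from scipy.spatial.transform import Rotation as Ro
    s=monitor.sense();R=Ro.from_euler('xyz',s['tcp_rot'],degrees=True).as_matrix()
    print('t',round(s['time'],2),'tcp',s['tool_pos'].round(1),'loc',(RS.T@(s['tool_pos']-O)).round(1),'rpy',s['tcp_rot'].round(2),'F',s['ft_force'].round(1),'gap',s['finger_gap'].round(1),'q',s['joint_pos'].round(0))
    return s,R
def togo(loc=None,world=None):
    s,R=st();w=np.array(world,float) if world is not None else O+RS@np.array(loc,float)
    print('target',w.round(1),'tool offset',(R.T@(w-s['tool_pos'])).round(1))
    from scipy.spatial.transform import Rotation as Ro
    G=Ro.from_euler('xyz',[180,0,6.13-90],degrees=True).as_matrix()
    print('rotvec',np.degrees(Ro.from_matrix(R.T@G).as_rotvec()).round(2))
E
python3 -c "
from h import *
togo([-12,50,320])"
```

```text
Traceback (most recent call last):
  File "h.py", line 24, in togo
    s,R=st();w=np.array(world,float) if world is not None else O+RS@np.array(loc,float)
        ~~^^
  File "h.py", line 21, in st
    print('t',round(s['time'],2),'tcp',s['tool_pos'].round(1),'loc',(RS.T@(s['tool_pos']-O)).round(1),'rpy',s['tcp_rot'].round(2),'F',s['ft_force'].round(1),'gap',s['finger_gap'].round(1),'q',s['joint_pos'].round(0))
                                                                                                                                                                   ^^^^^^^^^^^^^^^^^^^^^
AttributeError: 'float' object has no attribute 'round'
```

```bash
sed -i "s/s\['finger_gap'\].round(1)/round(s['finger_gap'],1)/" h.py
python3 -c "
from h import *
togo([-12,50,320])"
```

```text
t 0.4 tcp [ 215.5 -557.1  318.4] loc [-555.3 -493.   318.4] rpy [179.88   0.62 -84.44] F [-0.8 -0.7  0.5] gap 44.1 q [-74.   7.  77.  -0.  97.  11.]
target [697.7  40.8 320. ] tool offset [-548.4 -537.8    3.2]
rotvec [ 0.11  0.62 -0.57]
```

Call:
jog_arm(
  offset=[
    [-10, -10, 0],
    [-20, -20, 0],
    [-30, -30, 0],
    [-30, -30, 0],
    [-30, -30, 0],
    [-30, -30, 0],
    [-30, -30, 0],
    [-30, -30, 0],
    [-30, -30, 0],
    [-30, -30, 0],
    [-30, -30, 0],
    [-30, -30, 0],
    [-30, -30, 0],
    [-30, -30, 0],
    [-30, -30, 0],
    [-30, -30, 0],
    [-30, -30, 0],
    [-20, -20, 0],
    [-10, -10, 0],
    [0, 0, 0],
  ],
  delta_rot=[
    [0, 0, 0],
    [0, 0, 0],
    [0, 0, 0],
    [0, 0, 0],
    [0, 0, 0],
    [0, 0, 0],
    [0, 0, 0],
    [0, 0, 0],
    [0, 0, 0],
    [0, 0, 0],
    [0, 0, 0],
    [0, 0, 0],
    [0, 0, 0],
    [0, 0, 0],
    [0, 0, 0],
    [0, 0, 0],
    [0, 0, 0],
    [0, 0, 0],
    [0, 0, 0],
    [0, 0, 0],
  ],
  jaw=[0, 0, 0, 0, 0, 0, 0, 0, 0, 0, 0, 0, 0, 0, 0, 0, 0, 0, 0, 0],
)

```text
time: 2.4
tool_pos: [675.7, 51.3, 293.2]
tcp_rot: [178.2, 2.1, -83.0]
ft_force: [0.0, -0.0, 0.4]
finger_gap: 0.1
```

```bash
python3 -c "
from h import *
togo([-12,50,320])"
```

```text
t 2.4 tcp [675.7  51.3 293.2] loc [-32.8  62.7 293.2] rpy [178.22   2.08 -83.02] F [ 0.  -0.   0.4] gap 0.1 q [-1. 21. 63.  2. 98. 82.]
target [697.7  40.8 320. ] tool offset [ 12.1 -19.8 -27.9]
rotvec [1.8  2.06 0.88]
```

Call:
jog_arm(
  offset=[
    [6, -10, -6],
    [6, -11, 0],
    [0, 0, 0],
  ],
  delta_rot=[
    [1, 1, 0.4],
    [0.8, 1, 0.4],
    [0, 0, 0],
  ],
  jaw=[0, 0, 0],
)

```text
time: 2.7
tool_pos: [697.9, 40.3, 296.6]
tcp_rot: [179.9, -0.1, -83.8]
ft_force: [0.3, 0.3, 0.0]
finger_gap: 0.0
```

```bash
python3 -c "
from h import *
togo([-12,50,206])
from bench import cams
for n in('scene','wrist'):
    p,d=cams.snapshot(n);cv2.imwrite(f'pics/{n}1.png',p[:,:,::-1])
    np.savez(f'{n}1.npz',p=p,d=d,**{k:np.array(v) for k,v in cams.camera_model(n).items()})
"
```

```text
t 2.7 tcp [697.9  40.3 296.6] loc [-11.9  49.5 296.6] rpy [ 1.7995e+02 -1.3000e-01 -8.3810e+01] F [0.3 0.3 0. ] gap 0.0 q [-1. 22. 61. -0. 97. 83.]
target [697.7  40.8 206. ] tool offset [-0.7  0.  90.6]
rotvec [ 0.05 -0.13  0.06]
```

View pics/scene1.png

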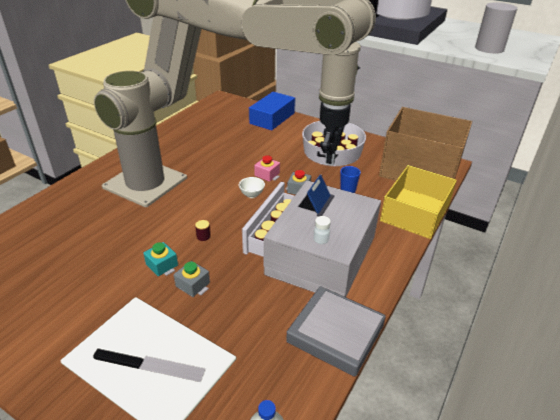

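View pics/wrist1.png

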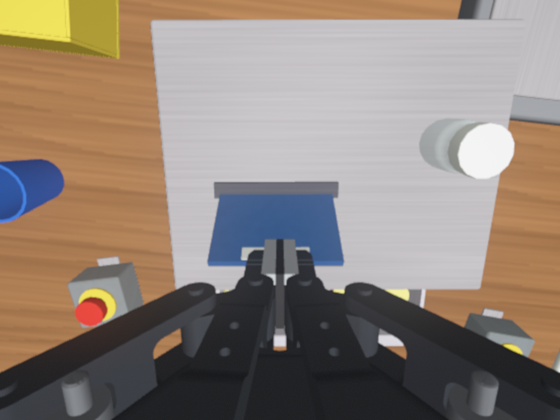

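The wrist view shows the blue flap at (275,230) with the shut fingertips at (280,250), centred across it. The jar at (482,150) is well clear. I'll descend behind the flap and then push it.

Call:
jog_arm(
  offset=[
    [0, 0, 20],
    [0, 0, 30],
    [0, 0, 25],
    [0, 0, 13],
    [0, 0, 0],
  ],
  delta_rot=[
    [0, 0, 0],
    [0, 0, 0],
    [0, 0, 0],
    [0, 0, 0],
    [0, 0, 0],
  ],
  jaw=[0, 0, 0, 0, 0],
)

```text
time: 3.3
tool_pos: [697.7, 37.0, 210.5]
tcp_rot: [-179.8, -0.1, -84.1]
ft_force: [-0.1, -0.0, -0.7]
finger_gap: -0.1
```

```bash
python3 -c "
from h import *
togo([-39,50,206])"
```

```text
t 3.3 tcp [697.7  37.  210.5] loc [-12.4  46.2 210.5] rpy [-1.7976e+02 -8.0000e-02 -8.4050e+01] F [-0.1 -0.  -0.7] gap -0.1 q [-1. 23. 69. -0. 88. 83.]
target [670.9  37.9 206. ] tool offset [-3.8 26.6  4.4]
rotvec [-0.24 -0.08 -0.18]
```

Call:
jog_arm(
  offset=[
    [0, 9, 1],
    [0, 9, 1],
    [0, 9, 1],
    [0, 8, 4],
    [0, 7, 5],
    [0, 6, 6],
    [0, 5, 6],
    [0, 0, 0],
  ],
  delta_rot=[
    [0, 0, 0],
    [0, 0, 0],
    [0, 0, 0],
    [0, 0, 0],
    [0, 0, 0],
    [0, 0, 0],
    [0, 0, 0],
    [0, 0, 0],
  ],
  jaw=[0, 0, 0, 0, 0, 0, 0, 0],
)

```text
time: 4.1
tool_pos: [647.4, 29.7, 195.9]
tcp_rot: [-179.0, -0.1, -84.2]
ft_force: [0.8, -0.3, 0.3]
finger_gap: 0.1
```

```bash
python3 -c "
from h import *
togo([-72,46,173])"
```

```text
t 4.1 tcp [647.4  29.7 195.9] loc [-63.3  44.4 195.9] rpy [-1.7897e+02 -1.4000e-01 -8.4170e+01] F [ 0.8 -0.3  0.3] gap 0.1 q [-2. 15. 81. -0. 83. 82.]
target [638.5  30.4 173. ] tool offset [-1.7  9.2 22.7]
rotvec [-1.03 -0.15 -0.3 ]
```

Call:
jog_arm(
  offset=[
    [-1, 3, 7],
    [-1, 3, 8],
    [0, 3, 9],
    [0, 2, 9],
    [0, 1, 8],
    [0, 0, 4],
    [0, 0, 0],
  ],
  delta_rot=[
    [-0.5, 0, 0],
    [-0.5, 0, 0],
    [0, 0, 0],
    [0, 0, 0],
    [0, 0, 0],
    [0, 0, 0],
    [0, 0, 0],
  ],
  jaw=[0, 0, 0, 0, 0, 0, 0],
)

```text
time: 4.8
tool_pos: [636.2, 30.2, 158.0]
tcp_rot: [-179.7, -0.2, -84.2]
ft_force: [0.2, -1.3, 0.2]
finger_gap: -0.0
```

```bash
python3 -c "
from h import *
togo([-80,46,156])"
```

```text
t 4.8 tcp [636.2  30.2 158. ] loc [-74.3  46.  158. ] rpy [-179.71   -0.24  -84.16] F [ 0.2 -1.3  0.2] gap -0.0 q [-2. 15. 84. -0. 80. 82.]
target [630.5  29.6 156. ] tool offset [0.  5.7 1.9]
rotvec [-0.29 -0.24 -0.28]
```

Call:
jog_arm(
  offset=[
    [0, 3, 2],
    [0, 2, 2],
    [0, 0, 2],
    [0, 0, 0],
  ],
  delta_rot=[
    [0, 0, 0],
    [0, 0, 0],
    [0, 0, 0],
    [0, 0, 0],
  ],
  jaw=[0, 0, 0, 0],
)

```text
time: 5.2
tool_pos: [634.7, 30.1, 157.2]
tcp_rot: [-179.0, -0.3, -84.1]
ft_force: [-0.0, -0.0, 1.6]
finger_gap: -0.0
```

```bash
python3 -c "
from h import *
st()
from bench import cams
for n in('scene',):
    p,d=cams.snapshot(n);cv2.imwrite(f'pics/{n}2.png',cv2.resize(p[140:310,200:420],None,fx=3,fy=3)[:,:,::-1])
"
```

```text
t 5.2 tcp [634.7  30.1 157.2] loc [-75.8  46.  157.2] rpy [-179.05   -0.28  -84.14] F [-0.  -0.   1.6] gap -0.0 q [-2. 14. 85. -0. 79. 82.]
```

View pics/scene2.png

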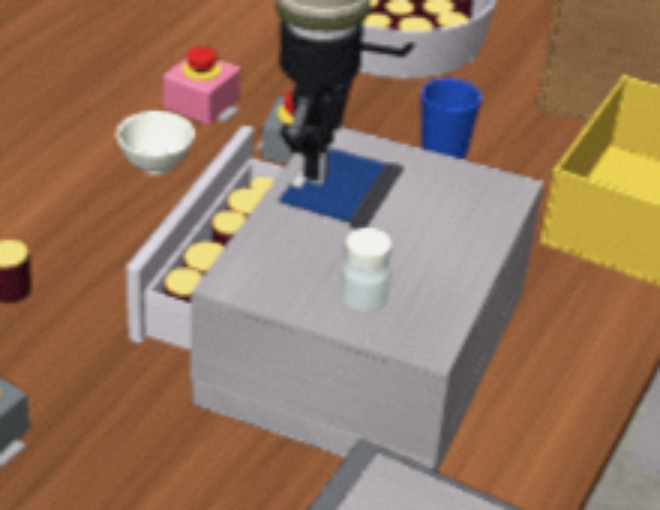

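The flap looks flat on the steamer top in the crop, with the tip on it at (312,172). I'll press a little harder to confirm it has reached its stop.

Call:
jog_arm(
  offset=[
    [0, 0, 5],
    [0, 0, 8],
    [0, 0, 8],
  ],
  delta_rot=[
    [0, 0, 0],
    [0, 0, 0],
    [0, 0, 0],
  ],
  jaw=[0, 0, 0],
)

```text
time: 5.55
tool_pos: [635.1, 30.0, 156.2]
tcp_rot: [-178.8, -0.4, -84.1]
ft_force: [-37.1, -0.4, 60.4]
finger_gap: 0.0
```

Call:
jog_arm(
  offset=[
    [0, 0, -10],
    [0, 0, -25],
    [0, 5, -35],
    [5, 25, -15],
    [5, 35, 0],
    [10, 35, 0],
    [10, 30, 0],
    [10, 25, 0],
    [5, 10, 0],
    [0, 0, 0],
  ],
  delta_rot=[
    [0, 0, 0],
    [0, 0, 0],
    [0, 0, 0],
    [0, 0, 0],
    [0, 0, 0],
    [0, 0, 0],
    [0, 0, 0],
    [0, 0, 0],
    [0, 0, 0],
    [0, 0, 0],
  ],
  jaw=[0, 0, 0, 0, 0, 0, 0, 0, 0, 0],
)

```text
time: 6.55
tool_pos: [465.3, -32.3, 232.2]
tcp_rot: [-179.1, -0.3, -84.0]
ft_force: [0.3, -0.1, 0.4]
finger_gap: -0.2
```

```bash
python3 -c "
from h import *
togo([-230,0,112])
from bench import cams
for n in('scene',):
    p,d=cams.snapshot(n);cv2.imwrite(f'pics/{n}3.png',cv2.resize(p[140:310,200:420],None,fx=3,fy=3)[:,:,::-1])
    np.savez(f'{n}3.npz',p=p,d=d,**{k:np.array(v) for k,v in cams.camera_model(n).items()})
    W=cloud(d,*[np.array(cams.camera_model(n)[k]) for k in('K','camera_from_world')]);L=(W-O)@RS
    m=(abs(L[...,1]-50)<45)&(L[...,2]>130)&(L[...,2]<200)&(L[...,0]>-95)&(L[...,0]<-30);q=L[m]
    print(len(q),np.percentile(q[:,2],[5,50,95]),np.polyfit(q[:,0],q[:,2],1))
"
```

```text
t 6.55 tcp [465.3 -32.3 232.2] loc [-250.9    2.1  232.2] rpy [-179.14   -0.26  -84.01] F [ 0.3 -0.1  0.4] gap -0.2 q [-10. -15. 106.  -0.  87.  74.]
target [486.3 -32.2 112. ] tool offset [  1.5 -19.1 120.5]
rotvec [-0.86 -0.26 -0.14]
408 [154.28106612 157.53450524 160.68908559] [-5.50998365e-04  1.57450013e+02]
```

View pics/scene3.png

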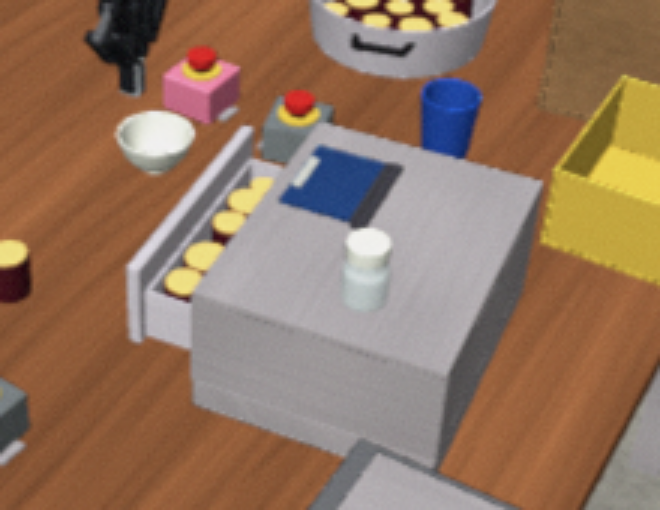

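The flap is shut: the plate sits at z 157.5 with zero slope, at pixels (340,185). Next I'll go down in front of the drawer.

Call:
jog_arm(
  offset=[
    [0, -3, 20],
    [0, -3, 30],
    [0, -3, 30],
    [0, -3, 25],
    [0, -3, 15],
    [0, 0, 0],
  ],
  delta_rot=[
    [-0.8, 0, 0],
    [0, 0, 0],
    [0, 0, 0],
    [0, 0, 0],
    [0, 0, 0],
    [0, 0, 0],
  ],
  jaw=[0, 0, 0, 0, 0, 0],
)

```text
time: 7.2
tool_pos: [488.4, -28.0, 107.3]
tcp_rot: [-179.7, -0.2, -83.9]
ft_force: [-0.7, 0.5, -0.1]
finger_gap: -0.1
```

```bash
python3 -c "
from h import *
togo([-145,0,112])"
```

```text
t 7.2 tcp [488.4 -28.  107.3] loc [-227.5    4.   107.3] rpy [-179.74   -0.19  -83.92] F [-0.7  0.5 -0.1] gap -0.1 q [ -9.  -5. 111.  -0.  73.  75.]
target [570.8 -23.1 112. ] tool offset [  3.9 -82.5  -4.3]
rotvec [-0.26 -0.19 -0.05]
```

Call:
jog_arm(
  offset=[
    [0, -7, 0],
    [0, -8, 0],
    [0, -9, 0],
    [0, -9, 0],
    [0, -9, 0],
    [0, -9, 0],
    [0, -9, 0],
    [0, -7, 0],
  ],
  delta_rot=[
    [0, 0, 0],
    [0, 0, 0],
    [0, 0, 0],
    [0, 0, 0],
    [0, 0, 0],
    [0, 0, 0],
    [0, 0, 0],
    [0, 0, 0],
  ],
  jaw=[0, 0, 0, 0, 0, 0, 0, 0],
)

```text
time: 8.0
tool_pos: [560.8, -19.5, 108.7]
tcp_rot: [-179.9, -0.2, -83.9]
ft_force: [-4.3, -0.2, -0.9]
finger_gap: -0.1
```

```bash
python3 -c "
from h import *
togo([-145,0,112])"
```

```text
t 8.0 tcp [560.8 -19.5 108.7] loc [-154.6    4.6  108.7] rpy [-1.799e+02 -1.600e-01 -8.388e+01] F [-4.3 -0.2 -0.9] gap -0.1 q [-7.  7. 99. -0. 74. 77.]
target [570.8 -23.1 112. ] tool offset [ 4.7 -9.6 -3.2]
rotvec [-0.1  -0.16 -0.01]
```

Call:
jog_arm(
  offset=[
    [0, -4, 0],
    [0, -4, 0],
    [0, -4, 0],
    [0, -4, 0],
    [0, 0, 0],
  ],
  delta_rot=[
    [0, 0, 0],
    [0, 0, 0],
    [0, 0, 0],
    [0, 0, 0],
    [0, 0, 0],
  ],
  jaw=[0, 0, 0, 0, 0],
)

```text
time: 8.5
tool_pos: [575.2, -17.9, 108.9]
tcp_rot: [179.6, -0.1, -83.9]
ft_force: [0.2, 0.5, -0.3]
finger_gap: -0.1
```

```bash
python3 -c "
from h import *
st()"
```

```text
t 8.5 tcp [575.2 -17.9 108.9] loc [-140.1    4.7  108.9] rpy [ 1.7962e+02 -1.4000e-01 -8.3870e+01] F [ 0.2  0.5 -0.3] gap -0.1 q [-7.  9. 96. -0. 75. 77.]
```

Call:
jog_arm(
  offset=[
    [0, -3, 0],
    [0, -4, 0],
    [0, -5, 0],
  ],
  delta_rot=[
    [0, 0, 0],
    [0, 0, 0],
    [0, 0, 0],
  ],
  jaw=[0, 0, 0],
)

```text
time: 8.8
tool_pos: [575.0, -17.9, 109.1]
tcp_rot: [178.0, -0.1, -83.9]
ft_force: [-40.3, -2.4, 25.0]
finger_gap: -0.0
```

Hard stop reached. I'll back off, rise and check.

Call:
jog_arm(
  offset=[
    [0, 8, 0],
    [0, 25, 0],
    [0, 30, -20],
    [0, 20, -40],
    [0, 0, -40],
    [0, 0, 0],
  ],
  delta_rot=[
    [0, 0, 0],
    [1.5, 0, 0],
    [0, 0, 0],
    [0, 0, 0],
    [0, 0, 0],
    [0, 0, 0],
  ],
  jaw=[0, 0, 0, 0, 0, 0],
)

```text
time: 9.4
tool_pos: [493.7, -27.2, 216.2]
tcp_rot: [-179.9, -0.2, -83.9]
ft_force: [1.3, 0.3, 0.5]
finger_gap: -0.0
```

```bash
python3 -c "
from h import *
togo(world=[464,-302,110])
from bench import cams
for n in('scene','top'):
    p,d=cams.snapshot(n)
    cm=cams.camera_model(n);K,T=[np.array(cm[k]) for k in('K','camera_from_world')]
    np.savez(f'{n}4.npz',p=p,d=d,K=K,camera_from_world=T)
    c=p[140:310,130:400] if n=='scene' else p[110:290,200:400]
    cv2.imwrite(f'pics/{n}4.png',cv2.resize(c,None,fx=2.9,fy=2.9)[:,:,::-1])
    W=cloud(d,K,T);L=(W-O)@RS
    m=(abs(L[...,1])<125)&(L[...,0]>-280)&(L[...,0]<-124)&(abs(L[...,2]-134)<5);q=L[m]
    print(n,len(q),np.percentile(q[:,0],[5,25,50,75,95]).round(1) if len(q) else '')
    for nm,c in(('green',(464,-302,74)),('red',(486,254,74))):
        mm=(np.hypot(W[...,0]-c[0],W[...,1]-c[1])<30)&(W[...,2]>66)&(W[...,2]<95)
        h=cv2.cvtColor(p,cv2.COLOR_RGB2HSV)
        g=mm&((h[...,0]>50)&(h[...,0]<80) if nm=='green' else (h[...,0]<8)|(h[...,0]>170))&(h[...,1]>100)
        print(nm,proj(c,K,T).round(1),g.sum(),np.median(W[g],0).round(1),W[g].mean(0).round(1))
        vv,uu=np.nonzero(g); u,v=uu.mean(),vv.mean();print('  centroid px',u.round(1),v.round(1),'ray@74',ray(u,v,74,K,T).round(1))
"
```

```text
t 9.4 tcp [493.7 -27.2 216.2] loc [-222.1    4.2  216.2] rpy [-179.92   -0.19  -83.92] F [1.3 0.3 0.5] gap -0.0 q [ -9.  -9. 103.  -0.  86.  75.]
target [ 464. -302.  110.] tool offset [269.8  58.8 107. ]
rotvec [-0.08 -0.19 -0.05]
scene 46 [-127.8 -126.6 -125.8 -124.8 -124.3]
green [188.6 265.2] 109 [ 471.9 -304.7   74.3] [ 471.1 -304.1   73.7]
  centroid px 190.1 266.8 ray@74 [ 471.4 -304.4   74. ]
red [296.9 172.2] 61 [495.5 253.6  73.9] [495.9 255.2  73.3]
  centroid px 299.5 173.1 ray@74 [496.3 254.3  74. ]
top 22 [-131.2 -130.  -129.  -126.5 -124.2]
green [371.6 234.9] 56 [ 463.9 -299.9   74.7] [ 464.3 -301.    74.2]
  centroid px 371.3 234.8 ray@74 [ 464.4 -301.    74. ]
red [227. 227.] 56 [490.  257.3  74.5] [490.2 258.3  75.1]
  centroid px 225.9 225.9 ray@74 [490.3 258.5  74. ]
```

View pics/scene4.png

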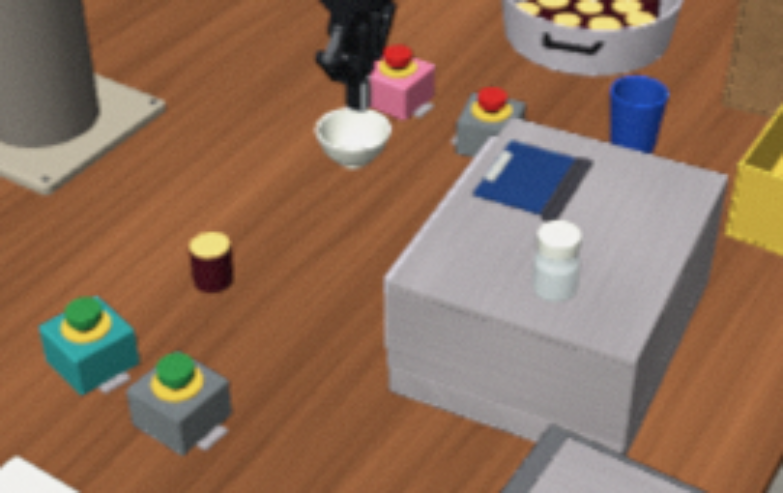

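View pics/top4.png

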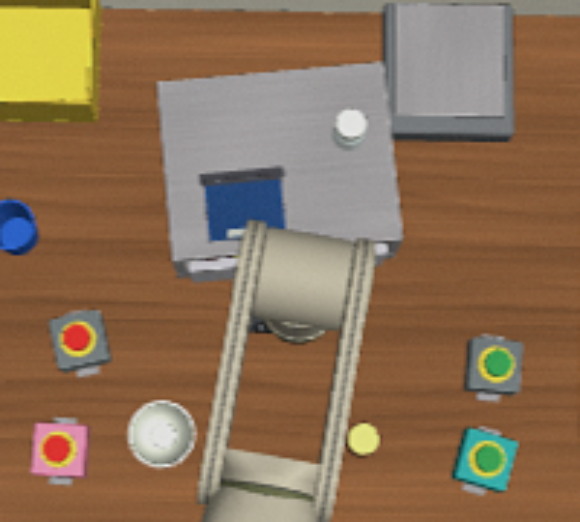

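The drawer is flush: in the scene crop the panel sits against the body at (390,280), and the flap is still flat. Now I'll go over the green button on the grey box (top view (371,235), estimated at about (467,-302)).

Call:
jog_arm(
  offset=[
    [15, 3, 0],
    [30, 6, 0],
    [35, 8, 0],
    [35, 8, 0],
    [35, 8, 0],
    [35, 8, 0],
    [35, 8, 0],
    [30, 5, 0],
    [15, 2, 0],
    [0, 0, 0],
  ],
  delta_rot=[
    [0, 0, 0],
    [0, 0, 0],
    [0, 0, 0],
    [0, 0, 0],
    [0, 0, 0],
    [0, 0, 0],
    [0, 0, 0],
    [0, 0, 0],
    [0, 0, 0],
    [0, 0, 0],
  ],
  jaw=[0, 0, 0, 0, 0, 0, 0, 0, 0, 0],
)

```text
time: 10.5
tool_pos: [463.0, -303.6, 196.2]
tcp_rot: [179.3, 0.4, -83.7]
ft_force: [-0.0, -0.1, 0.3]
finger_gap: -0.2
```

```bash
python3 -c "
from h import *
togo(world=[467,-302,90])
from bench import cams
n='wrist'
cm=cams.camera_model(n)
p,d=cams.snapshot(n);K,T=[np.array(cm[k]) for k in('K','camera_from_world')]
cv2.imwrite('pics/wrist5.png',p[:,:,::-1])
W=cloud(d,K,T);h=cv2.cvtColor(p,cv2.COLOR_RGB2HSV)
g=(h[...,0]>50)&(h[...,0]<80)&(h[...,1]>100)&(abs(W[...,2]-74)<10)&(W[...,0]>420)
vv,uu=np.nonzero(g);print(g.sum(),uu.mean(),vv.mean(),W[g].mean(0),W[g].min(0),W[g].max(0))
print('proj',proj([467,-302,74],K,T))
"
```

```text
t 10.5 tcp [ 463.  -303.6  196.2] loc [-282.2 -267.4  196.2] rpy [179.26   0.41 -83.67] F [-0.  -0.1  0.3] gap -0.2 q [-38.   2.  95.  -0.  84.  45.]
target [ 467. -302.   90.] tool offset [ -0.4  -5.5 106.1]
rotvec [0.74 0.41 0.2 ]
1352 277.0939349112426 185.6612426035503 [ 467.40717352 -300.22031204   73.03201649] [ 449.95427737 -316.94813377   65.09013165] [ 483.89703497 -283.65536731   75.28343408]
proj [279.18467045 186.73762562]
```

View pics/wrist5.png

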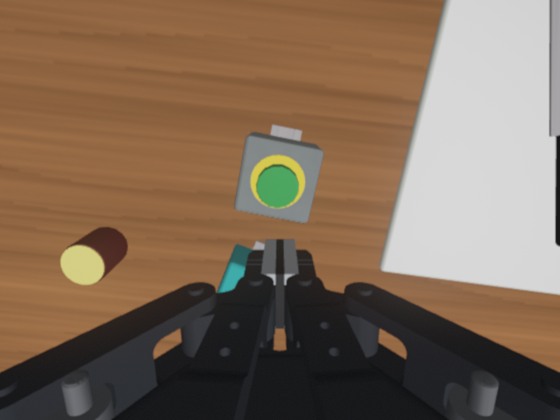

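The wrist view shows the grey box with the green cap at (277,186), so the centre is (467,-300) at z 74–75. The turquoise box is partly hidden at (237,270). I'll descend onto the grey box's button.

Call:
jog_arm(
  offset=[
    [-1, -2, 25],
    [-1, -2, 30],
    [0, -1, 30],
    [0, 0, 15],
    [0, 0, 0],
  ],
  delta_rot=[
    [0.7, 0.4, 0.2],
    [0, 0, 0],
    [0, 0, 0],
    [0, 0, 0],
    [0, 0, 0],
  ],
  jaw=[0, 0, 0, 0, 0],
)

```text
time: 11.05
tool_pos: [470.1, -292.5, 92.0]
tcp_rot: [-179.9, 0.2, -83.5]
ft_force: [0.1, 0.7, -0.3]
finger_gap: -0.1
```

```bash
python3 -c "
from h import *
togo(world=[467,-300.5,68])"
```

```text
t 11.05 tcp [ 470.1 -292.5   92. ] loc [-274.  -257.1   92. ] rpy [-1.7992e+02  1.6000e-01 -8.3540e+01] F [ 0.1  0.7 -0.3] gap -0.1 q [-37.   7. 101.   0.  72.  46.]
target [ 467.  -300.5   68. ] tool offset [ 7.7  4.  24. ]
rotvec [-0.07  0.16  0.33]
```

Call:
jog_arm(
  offset=[
    [4, 2, 2],
    [4, 2, 0],
    [0, 0, 0],
  ],
  delta_rot=[
    [0, 0, 0],
    [0, 0, 0],
    [0, 0, 0],
  ],
  jaw=[0, 0, 0],
)

```text
time: 11.35
tool_pos: [468.2, -299.7, 91.6]
tcp_rot: [-179.8, 0.1, -83.4]
ft_force: [-0.5, -0.1, 0.5]
finger_gap: -0.1
```

Call:
jog_arm(
  offset=[
    [0, 0, 5],
    [0, 0, 5],
    [0, 0, 4],
    [0, 0, 0],
  ],
  delta_rot=[
    [0, 0, 0],
    [0, 0, 0],
    [0, 0, 0],
    [0, 0, 0],
  ],
  jaw=[0, 0, 0, 0],
)

```text
time: 11.75
tool_pos: [469.7, -301.1, 79.2]
tcp_rot: [-179.7, -0.1, -83.4]
ft_force: [0.4, 0.3, -0.3]
finger_gap: -0.3
```

Call:
jog_arm(
  offset=[
    [0, 0, 4],
    [0, 0, 4],
    [0, 0, 4],
    [0, 0, 4],
    [0, 0, 4],
  ],
  delta_rot=[
    [0, 0, 0],
    [0, 0, 0],
    [0, 0, 0],
    [0, 0, 0],
    [0, 0, 0],
  ],
  jaw=[0, 0, 0, 0, 0],
)

```text
time: 12.25
tool_pos: [470.3, -301.7, 67.6]
tcp_rot: [-179.7, -0.1, -83.4]
ft_force: [-21.4, 15.8, 44.5]
finger_gap: -0.0
```

The button bottomed out: z 67.6 is 6.4 mm below the cap's rest height, and the force shows a hard stop. I'll hold briefly, then release.

Call:
jog_arm(
  offset=[
    [0, 0, 1],
    [0, 0, -10],
    [0, 0, -25],
    [0, 0, -40],
    [0, 0, -40],
    [0, 0, 0],
    [0, 0, 0],
  ],
  delta_rot=[
    [0, 0, 0],
    [0, 0, 0],
    [0, 0, 0],
    [0, 0, 0],
    [0, 0, 0],
    [0, 0, 0],
    [0, 0, 0],
  ],
  jaw=[0, 0, 0, 0, 0, 0, 0],
)

```text
time: 12.95
tool_pos: [469.5, -301.2, 187.8]
tcp_rot: [-179.7, -0.1, -83.4]
ft_force: [-0.6, -0.7, -0.7]
finger_gap: 0.1
```

```bash
python3 -c "
from h import *
st()
from bench import cams
for n in('scene','wrist'):
    p,d=cams.snapshot(n);cm=cams.camera_model(n);K,T=[np.array(cm[k]) for k in('K','camera_from_world')]
    cv2.imwrite(f'pics/{n}6.png',p[:,:,::-1]);W=cloud(d,K,T);h=cv2.cvtColor(p,cv2.COLOR_RGB2HSV)
    g=(h[...,0]>50)&(h[...,0]<80)&(h[...,1]>100)&(np.hypot(W[...,0]-467,W[...,1]+300)<25)&(W[...,2]>60)
    print(n,g.sum(),np.median(W[g],0))
    if n=='scene':
        L=(W-O)@RS
        m=(abs(L[...,1]-50)<45)&(L[...,2]>130)&(L[...,2]<200)&(L[...,0]>-95)&(L[...,0]<-30);q=L[m]
        print('flap',np.median(q[:,2]),np.polyfit(q[:,0],q[:,2],1))
"
```

```text
t 12.95 tcp [ 469.5 -301.2  187.8] loc [-275.4 -265.7  187.8] rpy [-1.797e+02 -7.000e-02 -8.338e+01] F [-0.6 -0.7 -0.7] gap 0.1 q [-38.   2.  96.   0.  82.  45.]
scene 118 [ 471.82598388 -304.74835756   73.36332337]
flap 157.59009276517804 [-4.23768505e-03  1.57209245e+02]
wrist 1405 [ 466.99219261 -299.73450516   72.13665926]
```

View pics/scene6.png

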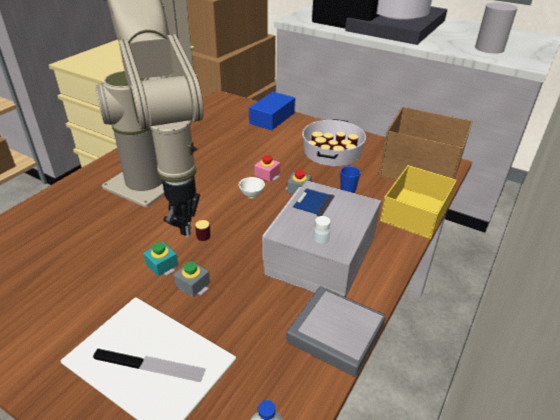

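The scene view shows the flap flat at (313,200), the drawer flush, the green cap up at (190,270), and everything else where it was. Handing in.

```bash
python3 -c "
from bench import r
r.hand_in()"
```

```text
the job is handed in; nothing more can be done
```

The job is handed in at about 13 s on the robot's clock. With the fingers shut, I pushed the flap down to its stop and pushed the drawer at about 0.1 m/s until it hit its hard stop. I then pressed the green button on the grey box (not the turquoise one) until it bottomed, and released it.

**Last checks:**
- **Flap:** it lies flat, at 157.6 mm with a slope near 0.
- **Drawer:** the panel looks flush in both pictures. The arm stopped dead against it at about 40 N.
- **Start button:** the press stopped at z 67.6 mm, about 6.4 mm below the cap's resting height. Afterwards the cap read 72–73 mm, against 73–75 mm before, which is within noise; in the picture it looks up.
- **Everything else:** in the last picture the red button and the loose things look undisturbed. I compared them by eye only and did not measure them.

**Disagreements and high forces:**
- The scene camera put the green cap about 7 mm off the top camera. I used the wrist camera's reading, which lay between the two.
- The fingertip force briefly reached 60 N down (about 71 N in total) pressing the flap at its stop. It reached about 52 N in total when the button bottomed.

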